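Find the loose manifold bolt and hold its cover open

ROBOT

A 6-joint arm with a two-finger parallel gripper is mounted at the origin on the work surface. World frame = base frame: x ahead of the robot, y to its left, z up, the work surface at z = 0. Lengths are in m, angles in rad, forces in N, time in s.
With the tool pointing down it reaches from about 0.375 to 0.9 m from the base axis. Payload 3.1 kg.
Tool frame: the origin (TCP) lies at the very end of the fingers, on their centre line; the grasp point (between the pads) lies 19 mm behind it; z points along the fingers, y is the line along which they close (so a half turn about z gives the same grasp; the last joint's range is limited). The gripper opens to 87 mm and grips with 3 to 60 N. Pads are 19 mm wide; open, the fingers measure 117 mm over their backs; the gripper's body (75 mm by 190 mm) begins 51 mm behind the grasp point.
Start: joints at [-1.476, 0.527, 1.433, -0, 1.181, -0.178], TCP at [0.169, -0.602, 0.223] pointing down, gripper open.
Joint ranges: [-3.08, 3.08], [-0.75, 2.2], [0.22, 2.44], [-1.43, 4.57], [0, 2.65], [-2.85, 2.85]. Speed limits (rad/s): [2.79, 2.79, 3.14, 3.14, 3.14, 3.14].

INTERFACE

Orientations are given as a unit quaternion [x, y, z, w].
In Python, from bench import arm gives the robot as it stands. The module is installed in compiled form; this text tells all that it offers.
- The arm moves only by the tool drive_tool, never from a script. Its argument "targets" is a list of rows, each an object of numbers: "rx", "ry", "rz": the turn, a rotation vector about the tool's x, y, z in rad; "x", "y", "z": the shift along the tool's x, y, z in mm; "gripper": the closure, from 0 (fully open) to 1 (shut). A call has 1 to 8 rows; each row is the pose to reach, as a shift and turn from the pose commanded when the call began, along the tool's axes at that moment; what a row does not reach only later rows make up. A row lasts 1/12 s, in which the tool goes at most 41.7 mm and 7.16 degrees, less where a joint would pass 70% of its speed; a pose out of reach is approached as far as the arm can. A call with a gripper value outside its range is refused whole. The fingers move at their own pace and stop on an object; the grip force is fixed at half the most. Time passes only in rows, so rows that repeat a pose let the fingers close. It gives the time, the measured TCP pose, the force, the opening and the grip force at its end, in the units of the state.
- arm.observe(): the state, without advancing time (a new reading comes with each control period).
- arm.read_camera(name): name is "side" or "top"; returns a dict with "img" (384x512x3 uint8, blue, green, red), "fov_y" (degrees; the focal length in pixels is half the picture's height over the tangent of half this angle, whatever the lens; pixels are square), "cx", "cy" (the principal point, pixels), "R" (3x3) and "t" (3): a world point X has camera coordinates R X + t. Camera axes: x right, y down, z forward; pixel columns grow to the right and rows downward; lengths in m; the calibration is good to about 2 mm. A picture is of the moment at which its call begins. There is no depth.
- arm.job_done(): hands the job in; it is judged then, once.
Trained networks look in the newest picture that a camera, given by its name, has taken for a name from the list of things; names that differ only in an ending like _2 or _b are one class to them, and where a whole thing is asked for, a point or a joint stands for the part that bears it (a point fixed in the world has none). Each returns a list of dicts, best first, with "score" (0 to 1); they miss things now and then, are a little off and sometimes report something else, mostly with a low value. They report only what shows in the picture. A call takes as long as a camera call. They do not tell look-alikes from the thing itself.
- arm.find_in(camera, target): "bbox" ([left, top, width, height] in pixels, round what is visible of it).
- arm.cut_out(camera, target): "pixels" (384x512 bool, what is visible of it) and "bbox" ([left, top, width, height] in pixels, round what is visible of it).
- arm.place_of(camera, target): "xy" ([column, row] in pixels: a listed point, or the origin of a listed thing).
The state is a dict: "time_s": time; "joint_pos": joint angles; "qvel": joint speeds; "tau": joint torques, N m; "ee_pos": TCP position; "ee_rot": TCP orientation; "force": force on the tool from outside, world axes, zero at the start; "torque": the same for the moment, N m; "gripper_width": finger opening in m; "grasp_force": force on a finger pad.
Only numpy, scipy, OpenCV 4.12 (cv2) and the standard library are available. Lean on these libraries where they do the work, as an engineer would, in place of code of your own. Each camera call takes 0.05 s, during which the arm holds its last target. There are 200 camera calls.

TASK

Shut off the vacuum by turning the regulator's knob clockwise to its end stop. Then tap the heads of the manifold's three bolts until you find the loose one, which sinks fully when tapped, and lift the cover of that same station by its tongue to at least 45 degrees, so that a colleague can get at its seal; the program finishes while still holding the cover up. Leave the other two covers shut and do not shift anything else on the bench.

Things in the scene. Friction and masses are not known exactly. Their poses are not given: they have to be found in the camera images.
- valve (a joint): The shut-off knob on top of the vacuum regulator, a grey box 120 x 100 x 70 mm. Black knob with a bar grip 42 mm long, 14 mm wide and 32 mm tall. Radians: 0 = fully open, grows as the knob turns clockwise seen from above, 1.6 = end stop, fully shut. It starts somewhere between and stays where it is left.
- valve_grip (a point): Point on the knob's vertical turning axis, about 107 mm above the table, in the middle of the bar grip and 7 mm below its top (the bar stands from 84 to 114 mm above the table, on a round disc 44 mm wide; free to grip on both sides). It turns with the knob: its x axis lies along the bar (the end with a white line is the -x end), so the fingers pinch along its y axis. At the shut stop the white line points to the white mark on the box's top.
- manifold: Aluminium vacuum manifold block, fixed to the table, 130 (x) x 250 (y) x 60 mm tall; origin on the table, 10 mm nearer its -x face than its middle. Three stations side by side at y = +80, 0, -80 mm in its frame (numbers 1, 2, 3). From -x to +x each station has a tongue, a round steel cover, the cover's hinge and a bolt.
- bolt1 (a joint): Hex-head steel bolt of station 1. Metres sunk: 0 at the start for all three. The loose bolt sinks when pushed down with more than about 3.5 N, to its stop at 0.008, and stays sunk; a tight bolt gives less than 2 mm however it is tapped. Which one is loose differs from run to run and cannot be seen beforehand.
- bolt1_top (a point): Centre of the top face of bolt 1's head (24 mm across, 10 mm thick, standing 10 mm clear of the block, top 80 mm above the table at the start), at x = +55, y = +80 mm in the manifold's frame. It moves with the bolt.
- cover1 (a joint): Hinged steel cover of station 1, 54 mm round, 6 mm thick, 120 g. Radians: 0 = shut, grows as its -x edge rises, 1.3 = end stop. It falls shut from any angle when let go. The hinge line runs along the manifold's y axis at x = +20 mm, 66 mm above the table.
- cover1_grip (a point): Grip point of cover 1, on the centre line of its tongue, a steel bar 12 mm wide (along the manifold's y) and 14 mm tall that sticks out beyond the block's -x face; shut, the point is 69 mm above the table, 100 mm from the hinge line towards -x, 16 mm inside the tongue's end and 25 mm outside the block's face, with nothing below the tongue down to the table. It swings with the cover about the hinge line; its y axis stays along the hinge.
- bolt2 (a joint): Hex-head steel bolt of station 2. Metres sunk: 0 at the start for all three. The loose bolt sinks when pushed down with more than about 3.5 N, to its stop at 0.008, and stays sunk; a tight bolt gives less than 2 mm however it is tapped. Which one is loose differs from run to run and cannot be seen beforehand.
- bolt2_top (a point): Centre of the top face of bolt 2's head (24 mm across, 10 mm thick, standing 10 mm clear of the block, top 80 mm above the table at the start), at x = +55, y = 0 mm in the manifold's frame. It moves with the bolt.
- cover2 (a joint): Hinged steel cover of station 2, 54 mm round, 6 mm thick, 120 g. Radians: 0 = shut, grows as its -x edge rises, 1.3 = end stop. It falls shut from any angle when let go. The hinge line runs along the manifold's y axis at x = +20 mm, 66 mm above the table.
- cover2_grip (a point): Grip point of cover 2, on the centre line of its tongue, a steel bar 12 mm wide (along the manifold's y) and 14 mm tall that sticks out beyond the block's -x face; shut, the point is 69 mm above the table, 100 mm from the hinge line towards -x, 16 mm inside the tongue's end and 25 mm outside the block's face, with nothing below the tongue down to the table. It swings with the cover about the hinge line; its y axis stays along the hinge.
- bolt3 (a joint): Hex-head steel bolt of station 3. Metres sunk: 0 at the start for all three. The loose bolt sinks when pushed down with more than about 3.5 N, to its stop at 0.008, and stays sunk; a tight bolt gives less than 2 mm however it is tapped. Which one is loose differs from run to run and cannot be seen beforehand.
- bolt3_top (a point): Centre of the top face of bolt 3's head (24 mm across, 10 mm thick, standing 10 mm clear of the block, top 80 mm above the table at the start), at x = +55, y = -80 mm in the manifold's frame. It moves with the bolt.
- cover3 (a joint): Hinged steel cover of station 3, 54 mm round, 6 mm thick, 120 g. Radians: 0 = shut, grows as its -x edge rises, 1.3 = end stop. It falls shut from any angle when let go. The hinge line runs along the manifold's y axis at x = +20 mm, 66 mm above the table.
- cover3_grip (a point): Grip point of cover 3, on the centre line of its tongue, a steel bar 12 mm wide (along the manifold's y) and 14 mm tall that sticks out beyond the block's -x face; shut, the point is 69 mm above the table, 100 mm from the hinge line towards -x, 16 mm inside the tongue's end and 25 mm outside the block's face, with nothing below the tongue down to the table. It swings with the cover about the hinge line; its y axis stays along the hinge.
- flask: Round-bottom glass flask on a cork ring, 100 mm wide, 158 mm tall, bystander. Origin at the centre of its underside.
- beaker: Small glass beaker, 64 mm wide, 75 mm tall, bystander. Origin at the centre of its underside.
- reagent: Amber reagent bottle, 66 mm wide, 140 mm tall, bystander. Origin at the centre of its underside.
- wrench: Steel wrench, 180 mm long along its x, 8 mm thick, lying, bystander; origin under its middle.
- tray: White plastic tray, 120 x 90 x 25 mm, bystander. Origin at the centre of its underside.
- clip: Red plastic ring clip, 42 mm wide, 14 mm tall, bystander. Origin at the centre of its underside.
- driver: Screwdriver, 200 mm long along its x, 26 mm thick, lying, bystander; origin under its middle.
Mind the look-alikes: they are no part of the job. What is shaped like the part that bears valve but green or orange is not meant.

How it is judged:
By the outcome, as a careful person would: the job done as asked, in the order asked, and still so for the second after the job is handed in, while the arm keeps its last pose, push and grip.
It also fails if it takes over 64 s, if anything falls off the work surface, if the arm or the gripper's body presses on something with over 40 N, if the wrist force passes 120 N, or if a joint passes its speed limit or range.

## Working session

There is one attempt and no reset: what is moved stays moved. The work goes in short steps, Python scripts to look and compute and a tool call to move; the robot and the scene stay as the last step left them, time stands still between calls to the robot, and variables do not carry over. Pictures are saved under pics/ and viewed, at most 10 in all, crops included, and the job is handed in when it is done.

Besides the shell and the picture viewer there is one more tool, called after "Call:" in YAML: its name, and indented under it one key for each argument. drive_tool: Moves the arm, as the interface text tells. Its arguments: {"type":"object","properties":{"targets":{"type":"array","items":{"type":"object","properties":{"rx":{"type":"number"},"ry":{"type":"number"},"rz":{"type":"number"},"x":{"type":"number"},"y":{"type":"number"},"z":{"type":"number"},"gripper":{"type":"number"}}}}},"required":["targets"]}

```bash
mkdir -p pics; cat > h.py <<'E'
import numpy as np, cv2
from bench import arm
def ray(c,uv):
    f=c["img"].shape[0]/2/np.tan(np.radians(c["fov_y"])/2)
    R=np.array(c["R"]);t=np.array(c["t"])
    d=R.T@np.array([(uv[0]-c["cx"])/f,(uv[1]-c["cy"])/f,1]); return -R.T@t,d
def onz(c,uv,z):
    o,d=ray(c,uv); return o+d*(z-o[2])/d[2]
def proj(c,X):
    f=c["img"].shape[0]/2/np.tan(np.radians(c["fov_y"])/2)
    p=np.array(c["R"])@np.array(X)+np.array(c["t"]); return np.array([c["cx"]+f*p[0]/p[2],c["cy"]+f*p[1]/p[2]])
Z=dict(valve_grip=.107,manifold=0,**{f"bolt{i}_top":.08 for i in(1,2,3)},**{f"cover{i}_grip":.069 for i in(1,2,3)})
E
python3 - <<'E'
from h import *
s=arm.observe();print(s["time_s"],s["ee_pos"],s["ee_rot"],s["force"])
ims=[]
for n in("side","top"):
    c=arm.read_camera(n);cv2.imwrite(f"pics/{n}0.png",c["img"]);print(n,c["fov_y"],c["cx"],c["cy"],onz(c,(256,192),0),ray(c,(256,192))[0])
    for k,z in Z.items():
        for r in arm.place_of(n,k)[:2]: print(n,k,r["score"].__round__(2),np.round(r["xy"],1),onz(c,r["xy"],z).round(4))
E
```

```text
0.0 [ 0.16894416 -0.6009739   0.22157567] [ 9.90644819e-01  1.36461360e-01  5.18409456e-05 -1.06634051e-03] [ 0.05740313 -0.87318108  0.24102175]
side 42.314004348284335 251.3818032368058 181.45518377563323 [ 0.49030526 -0.10052085  0.        ] [0.22302104 1.05302731 1.10246863]
side valve_grip 0.72 [285.3 121.8] [ 0.4517 -0.3633  0.107 ]
side valve_grip 0.43 [293.8  89.7] [ 0.4622 -0.5801  0.107 ]
side manifold 0.83 [213.3 230.7] [0.5734 0.0977 0.    ]
side bolt1_top 0.55 [179.2 223.1] [0.6497 0.1638 0.08  ]
side bolt2_top 0.62 [192.7 204.1] [0.6383 0.0815 0.08  ]
side bolt3_top 0.41 [210.7 188.5] [0.608  0.0033 0.08  ]
side cover1_grip 0.97 [217.3 240.3] [0.53   0.1888 0.069 ]
side cover2_grip 0.61 [234.2 224.1] [0.5015 0.118  0.069 ]
side cover3_grip 0.61 [245.2 210.6] [0.485  0.0575 0.069 ]
top 42.64863041687664 249.64391579225116 195.81922977348577 [ 0.52357538 -0.06731948  0.        ] [ 0.20870682 -0.02181476  1.88698475]
top valve_grip 0.54 [332.7 205.7] [ 0.4598 -0.3463  0.107 ]
top valve_grip 0.49 [390.3 203.3] [ 0.4724 -0.5583  0.107 ]
top manifold 0.89 [213.8 179.2] [0.5713 0.098  0.    ]
top manifold 0.64 [145.9 154.1] [0.6668 0.367  0.    ]
top bolt1_top 0.54 [197.6 152. ] [0.6591 0.1567 0.08  ]
top bolt2_top 0.45 [215.1 158.7] [0.6345 0.0902 0.08  ]
top bolt2_top 0.34 [118.3 190.5] [0.5068 0.446  0.08  ]
top bolt3_top 0.69 [208.7 189.4] [0.5169 0.1109 0.08  ]
top bolt3_top 0.47 [238.4 168.1] [0.6    0.0019 0.08  ]
top cover1_grip 0.7 [183.3 188.3] [0.5213 0.2068 0.069 ]
top cover2_grip 0.52 [207.6 191.2] [0.5119 0.1156 0.069 ]
top cover3_grip 0.55 [223.3 198.1] [0.4868 0.0563 0.069 ]
```

```bash
python3 - <<'E'
import cv2
a=cv2.imread("pics/top0.png")[110:260,100:420];cv2.imwrite("pics/t1.png",cv2.resize(a,(800,375),interpolation=cv2.INTER_CUBIC))
a=cv2.imread("pics/side0.png")[50:290,120:400];cv2.imwrite("pics/s1.png",cv2.resize(a,(700,600),interpolation=cv2.INTER_CUBIC))
E
```

```text
(no output)
```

View pics/t1.png

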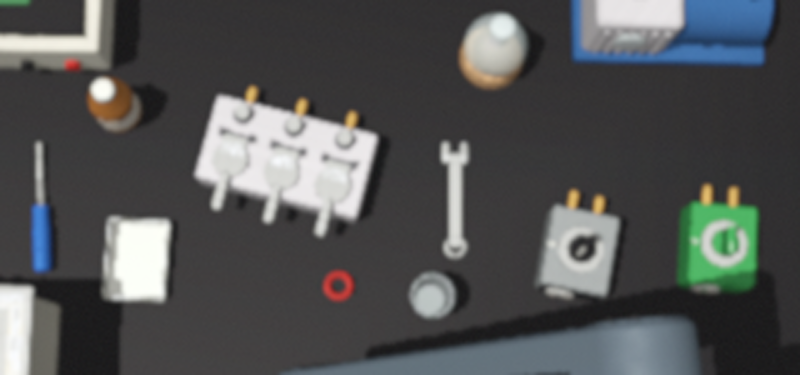

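View pics/s1.png

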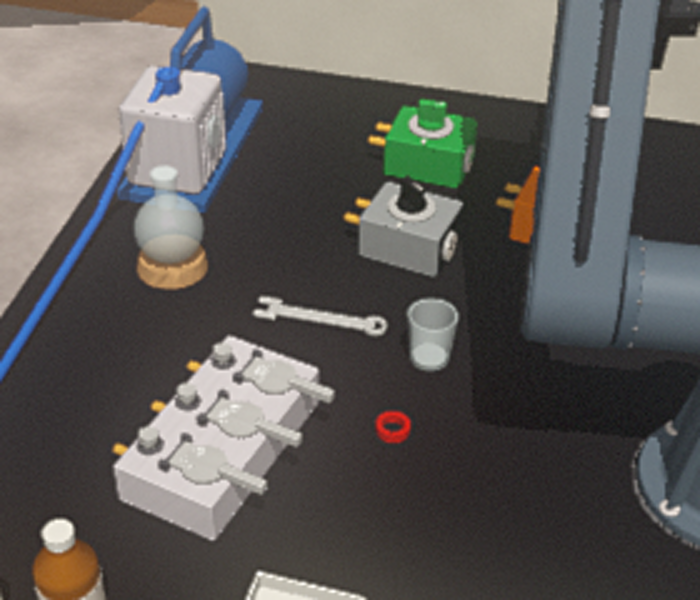

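```bash
cat >> h.py <<'E'
def M(p,X): 
    c,s=np.cos(p[2]),np.sin(p[2]); return np.array([p[0]+c*X[0]-s*X[1],p[1]+s*X[0]+c*X[1],X[2]])
L={}
for i,y in ((1,.08),(2,0),(3,-.08)): L[f"bolt{i}_top"]=(.055,y,.08); L[f"cover{i}_grip"]=(-.08,y,.069)
L["manifold"]=(0,0,0)
E
python3 - <<'E'
from h import *
from scipy.optimize import least_squares
obs=[];C={}
for n in("side","top"):
    C[n]=arm.read_camera(n)
    for k in L:
        for r in arm.place_of(n,k)[:1]: obs.append((n,k,np.array(r["xy"])))
for k,uv in dict(bolt1_top=(197.2,154.8),bolt2_top=(218,160),bolt3_top=(238.4,164.8)).items(): obs.append(("top",k,np.array(uv)))
for k,uv in dict(bolt1_top=(179.5,224.5),bolt2_top=(195,207),bolt3_top=(209.5,190)).items(): obs.append(("side",k,np.array(uv)))
F=lambda p:np.concatenate([proj(C[n],M(p,L[k]))-uv for n,k,uv in obs])
r=least_squares(F,[.572,.098,-.2],loss="soft_l1")
print(r.x); e=F(r.x).reshape(-1,2)
for o,q in zip(obs,e): print(o[0],o[1],q.round(1))
for k in L: print(k,M(r.x,L[k]).round(4))
a=cv2.resize(C["top"]["img"][180:235,310:355],(450,550),interpolation=cv2.INTER_CUBIC)
b=cv2.resize(C["side"]["img"][110:165,260:310],(500,550),interpolation=cv2.INTER_CUBIC)
cv2.imwrite("pics/k.png",cv2.resize(np.hstack([a,b]),None,fx=.84,fy=.84))
for n in C:
  for t in("valve","valve_grip"):
    for q in arm.place_of(n,t)[:2]: print(n,t,q["score"],q["xy"])
E
```

```text
[ 0.57821822  0.09716169 -0.23384113]
side bolt1_top [-2.8 -0.3]
side cover1_grip [2.4 1.8]
side bolt2_top [0.9 0.5]
side cover2_grip [0.6 0.7]
side bolt3_top [0.8 0.3]
side cover3_grip [ 3.2 -2.5]
side manifold [-3.8 -0.8]
top bolt1_top [-0. -0.]
top cover1_grip [ 0.  -0.1]
top bolt2_top [ 2.1 -1.5]
top cover2_grip [-0.6  0.5]
top bolt3_top [-0.2  0.4]
top cover3_grip [2.2 2.1]
top manifold [-0.8  0.1]
top bolt1_top [-1.1 -0.5]
top bolt2_top [-1.4 -0.6]
top bolt3_top [-1.2 -0.2]
side bolt1_top [-0.3 -1.8]
side bolt2_top [-0.5 -1.8]
side bolt3_top [-0.8 -1.1]
bolt1_top [0.6503 0.1622 0.08  ]
cover1_grip [0.5189 0.1935 0.069 ]
bolt2_top [0.6317 0.0844 0.08  ]
cover2_grip [0.5004 0.1157 0.069 ]
bolt3_top [0.6132 0.0066 0.08  ]
cover3_grip [0.4819 0.0379 0.069 ]
manifold [0.5782 0.0972 0.    ]Traceback (most recent call last):
  File "<stdin>", line 20, in <module>
ValueError: it knows: beaker, bolt1_top, bolt2_top, bolt3_top, clip, cover1_grip, cover2_grip, cover3_grip, driver, flask, manifold, reagent, tray, valve_grip, wrench
```

View pics/k.png

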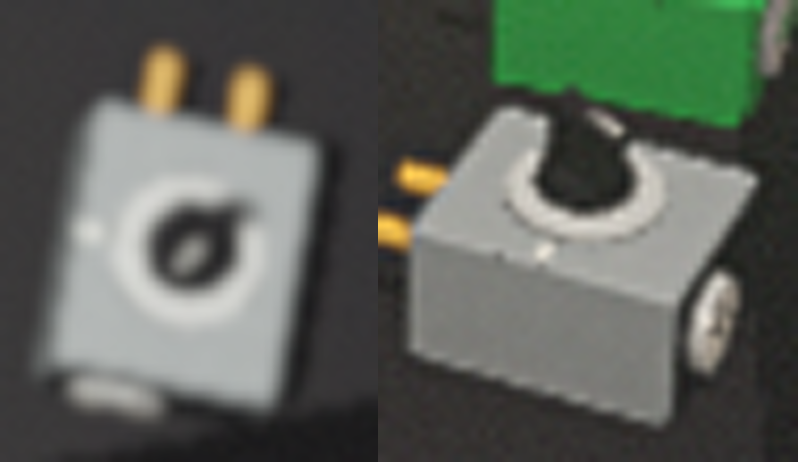

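```bash
cat >> h.py <<'E'
from scipy.spatial.transform import Rotation as Ro
def psi():
    x=Ro.from_quat(arm.observe()["ee_rot"]).as_matrix()[:,0]; return np.degrees(np.arctan2(x[1],x[0]))
def rel(T): # shift in tool axes, mm
    s=arm.observe(); return Ro.from_quat(s["ee_rot"]).as_matrix().T@(np.array(T)-s["ee_pos"])*1000
def wrist():
    s=arm.observe(); print("t",s["time_s"],"p",np.round(s["ee_pos"],4),"psi",round(psi(),1),"F",np.round(s["force"],1),"T",np.round(s["torque"],2),"w",round(s["gripper_width"],4),"g",round(s["grasp_force"],1),"q",np.round(s["joint_pos"],2))
E
python3 - <<'E'
from h import *
C={n:arm.read_camera(n) for n in("side","top")}
T=lambda a:(310+a[0]/8.4,180+a[1]/8.4)
S=lambda a:(260+(a[0]-378)/8.4,110+a[1]/8.4)
for nm,uv,z in[("disc",(190,245),.084),("bar",(215,234),.114),("box",(184,256),.07),("mark",(88,228),.07),("barw",(180,260),.114),("barx",(250,208),.114)]: print(nm,onz(C["top"],T(uv),z).round(4))
for nm,uv,z in[("bar",(605,118),.114),("mark",(543,252),.07),("ringc",(585,190),.071)]: print("side",nm,onz(C["side"],S(uv),z).round(4))
for n in C:
  for q in arm.place_of(n,"valve_grip")[:2]: print(n,q["score"],onz(C[n],q["xy"],.107).round(4))
wrist()
E
```

```text
disc [ 0.4501 -0.35    0.084 ]
bar [ 0.4511 -0.3555  0.114 ]
box [ 0.447  -0.3499  0.07  ]
mark [ 0.4588 -0.3072  0.07  ]
barw [ 0.4395 -0.3402  0.114 ]
barx [ 0.4628 -0.3709  0.114 ]
side bar [ 0.4417 -0.3417  0.114 ]
side mark [ 0.4575 -0.3038  0.07  ]
side ringc [ 0.4492 -0.3491  0.071 ]
side 0.69 [ 0.4636 -0.5715  0.107 ]
side 0.51 [ 0.4642 -0.3675  0.107 ]
top 0.61 [ 0.4736 -0.5638  0.107 ]
t 1.9 p [ 0.169  -0.6017  0.2225] psi 15.7 F [ 0.1 -0.2 -0.4] T [ 0.02 -0.03  0.02] w 0.0869 g 0.0 q [-1.48  0.53  1.43  0.    1.18 -0.18]
```

Call:
drive_tool:
  targets:
    - {"x": 338,"y": -165,"z": 30,"rz": -1.0,"gripper": 0.4}
    - {"x": 338,"y": -165,"z": 30,"rz": -1.0,"gripper": 0.4}
    - {"x": 338,"y": -165,"z": 30,"rz": -1.0,"gripper": 0.4}
    - {"x": 338,"y": -165,"z": 30,"rz": -1.0,"gripper": 0.4}
    - {"x": 338,"y": -165,"z": 30,"rz": -1.0,"gripper": 0.4}
    - {"x": 338,"y": -165,"z": 30,"rz": -1.0,"gripper": 0.4}
    - {"x": 338,"y": -165,"z": 30,"rz": -1.0,"gripper": 0.4}
    - {"x": 338,"y": -165,"z": 30,"rz": -1.0,"gripper": 0.4}

```text
$.targets[0]: bad value
```

```bash
python3 -c "
from h import *
wrist();print(rel((.45,-.351,.15)))"
```

```text
t 1.9 p [ 0.169  -0.6017  0.2225] psi 15.7 F [ 0.1 -0.2 -0.4] T [ 0.02 -0.03  0.02] w 0.0869 g 0.0 q [-1.48  0.53  1.43  0.    1.18 -0.18]
[ 338.27679986 -165.36827749   72.55505529]
```

Call:
drive_tool:
  targets:
    - {"x": 338,"y": -165,"z": 30,"rx": 0,"ry": 0,"rz": -1.0,"gripper": 0.4}
    - {"x": 338,"y": -165,"z": 30,"rx": 0,"ry": 0,"rz": -1.0,"gripper": 0.4}

```text
time_s: 2.07
ee_pos: [0.2303, -0.5478, 0.216]
ee_rot: [0.966, 0.26, -0.0, 0.001]
force: [0.4, -0.1, 0.1]
gripper_width: 0.0803
grasp_force: 0.0
```

Call:
drive_tool:
  targets:
    - {"x": 289,"y": -60,"z": 30,"rx": 0,"ry": 0,"rz": -1.69,"gripper": 0.5}
    - {"x": 289,"y": -60,"z": 30,"rx": 0,"ry": 0,"rz": -1.69,"gripper": 0.5}
    - {"x": 289,"y": -60,"z": 30,"rx": 0,"ry": 0,"rz": -1.69,"gripper": 0.5}
    - {"x": 289,"y": -60,"z": 30,"rx": 0,"ry": 0,"rz": -1.69,"gripper": 0.5}
    - {"x": 289,"y": -60,"z": 30,"rx": 0,"ry": 0,"rz": -1.69,"gripper": 0.5}
    - {"x": 289,"y": -60,"z": 30,"rx": 0,"ry": 0,"rz": -1.69,"gripper": 0.5}
    - {"x": 289,"y": -60,"z": 30,"rx": 0,"ry": 0,"rz": -1.69,"gripper": 0.5}
    - {"x": 289,"y": -60,"z": 30,"rx": 0,"ry": 0,"rz": -1.69,"gripper": 0.5}

```text
time_s: 2.73
ee_pos: [0.4551, -0.3445, 0.1853]
ee_rot: [0.72, 0.694, 0.002, -0.001]
force: [0.1, -0.4, -0.4]
gripper_width: 0.0434
grasp_force: 0.0
```

```bash
python3 -c "
from h import *
wrist();print(rel((.45,-.351,.15)))"
```

```text
t 2.7333 p [ 0.4551 -0.3445  0.1853] psi 88.0 F [ 0.1 -0.4 -0.4] T [-0.07 -0.11  0.  ] w 0.0434 g 0.0 q [-0.85  0.5   1.61  0.    1.03 -0.81]
[-6.81855091 -4.93166291 35.31988251]
```

Call:
drive_tool:
  targets:
    - {"x": -6,"y": -5,"z": 30,"rx": 0,"ry": 0,"rz": -0.68,"gripper": 0.5}
    - {"x": -6,"y": -5,"z": 30,"rx": 0,"ry": 0,"rz": -0.68,"gripper": 0.5}
    - {"x": -6,"y": -5,"z": 30,"rx": 0,"ry": 0,"rz": -0.68,"gripper": 0.5}
    - {"x": -6,"y": -5,"z": 30,"rx": 0,"ry": 0,"rz": -0.68,"gripper": 0.5}
    - {"x": -6,"y": -5,"z": 30,"rx": 0,"ry": 0,"rz": -0.68,"gripper": 0.5}
    - {"x": -6,"y": -5,"z": 30,"rx": 0,"ry": 0,"rz": -0.68,"gripper": 0.5}
    - {"x": -6,"y": -5,"z": 30,"rx": 0,"ry": 0,"rz": -0.68,"gripper": 0.5}

```text
time_s: 3.32
ee_pos: [0.4461, -0.3558, 0.156]
ee_rot: [0.451, 0.892, -0.0, 0.0]
force: [-0.8, -0.5, 0.2]
gripper_width: 0.0436
grasp_force: 0.0
```

```bash
python3 -c "
from h import *
c=arm.read_camera('side');wrist();print(rel((.45,-.351,.092)))
im=c['img'].copy()
u=proj(c,(.45,-.351,.114)).round().astype(int);print(u)
cv2.imwrite('pics/s2.png',cv2.resize(c['img'][85:165,245:335],(720,600*72//80+60),interpolation=cv2.INTER_CUBIC))"
```

```text
t 3.3667 p [ 0.4461 -0.3558  0.156 ] psi 126.2 F [-0.1  0.3 -0.4] T [ 0.01 -0.12 -0.04] w 0.0433 g 0.0 q [-0.87  0.54  1.64  0.    0.96 -1.5 ]
[ 1.536782    5.97186591 63.97736598]
[285 122]
```

View pics/s2.png

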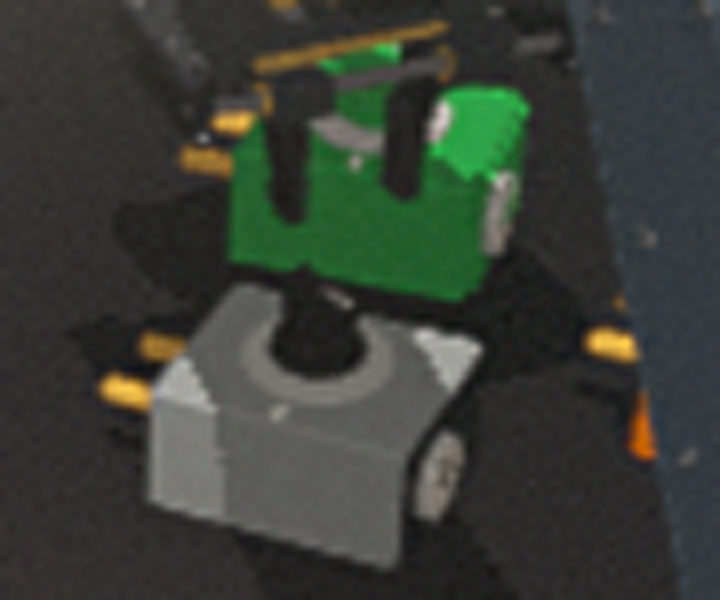

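Call:
drive_tool:
  targets:
    - {"x": 1.5,"y": 6,"z": 20,"rx": 0,"ry": 0,"rz": 0,"gripper": 0.5}
    - {"x": 1.5,"y": 6,"z": 43,"rx": 0,"ry": 0,"rz": 0,"gripper": 0.5}
    - {"x": 1.5,"y": 6,"z": 63,"rx": 0,"ry": 0,"rz": 0,"gripper": 0.5}
    - {"x": 1.5,"y": 6,"z": 63,"rx": 0,"ry": 0,"rz": 0,"gripper": 0.5}
    - {"x": 1.5,"y": 6,"z": 63,"rx": 0,"ry": 0,"rz": 0,"gripper": 0.7}
    - {"x": 1.5,"y": 6,"z": 63,"rx": 0,"ry": 0,"rz": 0,"gripper": 0.7}

```text
time_s: 3.87
ee_pos: [0.4505, -0.3515, 0.0937]
ee_rot: [0.452, 0.892, -0.0, 0.001]
force: [0.4, 0.6, -0.5]
gripper_width: 0.0366
grasp_force: 0.0
```

Call:
drive_tool:
  targets:
    - {"x": 0,"y": 0,"z": 0,"rx": 0,"ry": 0,"rz": 0,"gripper": 0.78}
    - {"x": 0,"y": 0,"z": 0,"rx": 0,"ry": 0,"rz": 0,"gripper": 0.82}
    - {"x": 0,"y": 0,"z": 0,"rx": 0,"ry": 0,"rz": 0,"gripper": 0.9}

```text
time_s: 4.12
ee_pos: [0.4524, -0.3518, 0.0944]
ee_rot: [0.453, 0.892, 0.0, 0.003]
force: [8.5, 1.0, -1.8]
gripper_width: 0.0179
grasp_force: 3.6
```

```bash
python3 -c "
from h import *
wrist()"
```

```text
t 4.1167 p [ 0.4524 -0.3518  0.0944] psi 126.2 F [ 8.5  1.  -1.8] T [ 0.3  -1.55  0.06] w 0.0179 g 3.6 q [-0.86  0.63  1.68  0.    0.82 -1.49]
```

Call:
drive_tool:
  targets:
    - {"x": 0,"y": 1.5,"z": 0,"rx": 0,"ry": 0,"rz": 0,"gripper": 0.9}
    - {"x": 0,"y": 1.5,"z": 0,"rx": 0,"ry": 0,"rz": 0,"gripper": 1}
    - {"x": 0,"y": 1.5,"z": 0,"rx": 0,"ry": 0,"rz": 0,"gripper": 1}
    - {"x": 0,"y": 1.5,"z": 0,"rx": 0,"ry": 0,"rz": 0,"gripper": 1}

```text
time_s: 4.45
ee_pos: [0.4538, -0.3515, 0.0943]
ee_rot: [0.452, 0.892, -0.0, 0.004]
force: [5.4, 0.0, -0.1]
gripper_width: 0.0136
grasp_force: 30.0
```

```bash
python3 -c "
from h import *
wrist()"
```

```text
t 4.45 p [ 0.4538 -0.3515  0.0943] psi 126.2 F [ 5.4  0.  -0.1] T [ 0.09 -1.07 -0.02] w 0.0136 g 30.0 q [-0.85  0.63  1.68  0.    0.82 -1.49]
```

Call:
drive_tool:
  targets:
    - {"x": -0.7,"y": 1,"z": 0,"rx": 0,"ry": 0,"rz": 0.08,"gripper": 1}
    - {"x": -0.7,"y": 1,"z": 0,"rx": 0,"ry": 0,"rz": 0.18,"gripper": 1}
    - {"x": -0.7,"y": 1,"z": 0,"rx": 0,"ry": 0,"rz": 0.28,"gripper": 1}
    - {"x": -0.7,"y": 1,"z": 0,"rx": 0,"ry": 0,"rz": 0.38,"gripper": 1}
    - {"x": -0.7,"y": 1,"z": 0,"rx": 0,"ry": 0,"rz": 0.48,"gripper": 1}
    - {"x": -0.7,"y": 1,"z": 0,"rx": 0,"ry": 0,"rz": 0.58,"gripper": 1}
    - {"x": -0.7,"y": 1,"z": 0,"rx": 0,"ry": 0,"rz": 0.68,"gripper": 1}
    - {"x": -0.7,"y": 1,"z": 0,"rx": 0,"ry": 0,"rz": 0.68,"gripper": 1}

```text
time_s: 5.12
ee_pos: [0.4511, -0.3523, 0.0943]
ee_rot: [0.724, 0.69, -0.002, 0.001]
force: [-4.8, -4.9, 3.2]
gripper_width: 0.0136
grasp_force: 30.0
```

```bash
python3 -c "
from h import *
wrist()"
```

```text
t 5.1167 p [ 0.4511 -0.3523  0.0943] psi 87.2 F [-4.8 -4.9  3.2] T [-0.77  0.8  -0.  ] w 0.0136 g 30.0 q [-0.86  0.63  1.68 -0.01  0.83 -0.8 ]
```

Call:
drive_tool:
  targets:
    - {"x": -0.8,"y": -0.8,"z": 0,"rx": 0,"ry": 0,"rz": 0.06,"gripper": 1}
    - {"x": -0.8,"y": -0.8,"z": 0,"rx": 0,"ry": 0,"rz": 0.12,"gripper": 1}
    - {"x": -0.8,"y": -0.8,"z": 0,"rx": 0,"ry": 0,"rz": 0.17,"gripper": 1}
    - {"x": -0.8,"y": -0.8,"z": 0,"rx": 0,"ry": 0,"rz": 0.17,"gripper": 1}

```text
time_s: 5.45
ee_pos: [0.4504, -0.3523, 0.0943]
ee_rot: [0.779, 0.627, -0.002, 0.001]
force: [-5.4, -3.0, 6.2]
gripper_width: 0.0135
grasp_force: 30.0
```

```bash
python3 -c "
from h import *
wrist();print(arm.observe()['tau'])"
```

```text
t 5.45 p [ 0.4504 -0.3523  0.0943] psi 77.6 F [-5.4 -3.   6.2] T [-0.55  0.84  0.04] w 0.0135 g 30.0 q [-0.86  0.63  1.68 -0.    0.83 -0.64]
[  2.96399765 -39.53818917 -11.16873711   1.37059473  -0.24337957
   0.37906333]
```

Call:
drive_tool:
  targets:
    - {"x": 0,"y": 0,"z": 0,"rx": 0,"ry": 0,"rz": 0.05,"gripper": 1}
    - {"x": 0,"y": 0,"z": 0,"rx": 0,"ry": 0,"rz": 0.1,"gripper": 1}
    - {"x": 0,"y": 0,"z": 0,"rx": 0,"ry": 0,"rz": 0.1,"gripper": 1}

```text
time_s: 5.7
ee_pos: [0.4504, -0.352, 0.0942]
ee_rot: [0.809, 0.588, -0.002, 0.001]
force: [-4.8, -2.3, 6.5]
gripper_width: 0.0149
grasp_force: 31.8
```

```bash
python3 -c "
from h import *
wrist();print(arm.observe()['tau'])"
```

```text
t 5.7 p [ 0.4504 -0.352   0.0942] psi 72.1 F [-4.8 -2.3  6.5] T [-0.39  0.69  0.76] w 0.0149 g 31.8 q [-0.86  0.63  1.68 -0.01  0.83 -0.54]
[  1.63501773 -39.56671357 -11.24255419   1.56938329  -0.27792418
   1.03188168]
```

Call:
drive_tool:
  targets:
    - {"x": 0,"y": 0,"z": 0,"rx": 0,"ry": 0,"rz": 0,"gripper": 0.55}
    - {"x": 0,"y": 0,"z": 0,"rx": 0,"ry": 0,"rz": 0,"gripper": 0.55}
    - {"x": 0,"y": 0,"z": 0,"rx": 0,"ry": 0,"rz": 0,"gripper": 0.55}
    - {"x": 0,"y": 0,"z": -40,"rx": 0,"ry": 0,"rz": 0,"gripper": 0.55}
    - {"x": 0,"y": 0,"z": -80,"rx": 0,"ry": 0,"rz": 0,"gripper": 0.55}
    - {"x": 0,"y": 0,"z": -110,"rx": 0,"ry": 0,"rz": 0,"gripper": 0.7}
    - {"x": 0,"y": 0,"z": -110,"rx": 0,"ry": 0,"rz": 0,"gripper": 1}

```text
time_s: 6.28
ee_pos: [0.4547, -0.3536, 0.2093]
ee_rot: [0.81, 0.587, 0.001, 0.006]
force: [0.7, 0.6, -0.3]
gripper_width: 0.0316
grasp_force: 0.0
```

```bash
python3 -c "
from h import *
c=arm.read_camera('side');wrist();print(rel((.613,.007,.20)))
cv2.imwrite('pics/s3.png',cv2.resize(c['img'][100:170,250:320],(560,560),interpolation=cv2.INTER_CUBIC))"
```

```text
t 6.3333 p [ 0.4535 -0.3524  0.2065] psi 71.9 F [ 0.2  0.2 -0.2] T [ 0.01 -0.06 -0.01] w 0.0284 g 0.0 q [-0.86  0.48  1.59  0.    1.07 -0.54]
[391.18444925  39.68653249   5.27939947]
```

View pics/s3.png

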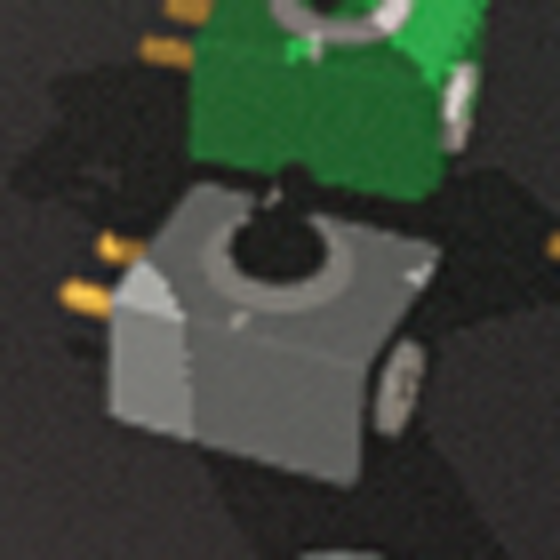

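Call:
drive_tool:
  targets:
    - {"x": 391,"y": 40,"z": 0,"rx": 0,"ry": 0,"rz": 1.49,"gripper": 1}
    - {"x": 391,"y": 40,"z": 0,"rx": 0,"ry": 0,"rz": 1.49,"gripper": 1}
    - {"x": 391,"y": 40,"z": 0,"rx": 0,"ry": 0,"rz": 1.49,"gripper": 1}
    - {"x": 391,"y": 40,"z": 0,"rx": 0,"ry": 0,"rz": 1.49,"gripper": 1}
    - {"x": 391,"y": 40,"z": 0,"rx": 0,"ry": 0,"rz": 1.49,"gripper": 1}
    - {"x": 391,"y": 40,"z": 0,"rx": 0,"ry": 0,"rz": 1.49,"gripper": 1}
    - {"x": 391,"y": 40,"z": 0,"rx": 0,"ry": 0,"rz": 1.49,"gripper": 1}
    - {"x": 391,"y": 40,"z": 0,"rx": 0,"ry": 0,"rz": 1.49,"gripper": 1}

```text
time_s: 7.0
ee_pos: [0.5765, -0.0676, 0.2012]
ee_rot: [0.987, 0.162, -0.001, -0.001]
force: [-0.2, -0.1, 0.1]
gripper_width: 0.0006
grasp_force: 0.0
```

```bash
python3 -c "
from h import *
wrist();print(rel((.613,.007,.10)))"
```

```text
t 7.0 p [ 0.5765 -0.0676  0.2012] psi 18.6 F [-0.2 -0.1  0.1] T [-0.07 -0.04 -0.06] w 0.0006 g 0.0 q [-0.31  0.49  1.57  0.    1.08  0.94]
[ 58.69005305 -58.74450992 101.23239095]
```

Call:
drive_tool:
  targets:
    - {"x": 56,"y": -56,"z": 60,"rx": 0,"ry": 0,"rz": 0.56,"gripper": 1}
    - {"x": 56,"y": -56,"z": 60,"rx": 0,"ry": 0,"rz": 0.56,"gripper": 1}
    - {"x": 56,"y": -56,"z": 60,"rx": 0,"ry": 0,"rz": 0.56,"gripper": 1}
    - {"x": 56,"y": -56,"z": 60,"rx": 0,"ry": 0,"rz": 0.56,"gripper": 1}
    - {"x": 56,"y": -56,"z": 60,"rx": 0,"ry": 0,"rz": 0.56,"gripper": 1}
    - {"x": 56,"y": -56,"z": 60,"rx": 0,"ry": 0,"rz": 0.56,"gripper": 1}

```text
time_s: 7.5
ee_pos: [0.6105, 0.0024, 0.1407]
ee_rot: [0.993, -0.114, -0.002, -0.0]
force: [-0.6, 0.9, -0.4]
gripper_width: 0.0004
grasp_force: 0.0
```

```bash
python3 -c "
from h import *
a=arm.read_camera('side');b=arm.read_camera('top')
wrist();print(rel((.613,.007,.09)))
A=cv2.resize(a['img'][150:250,160:260],(400,400),interpolation=cv2.INTER_CUBIC)
B=cv2.resize(b['img'][130:230,160:260],(400,400),interpolation=cv2.INTER_CUBIC)
cv2.imwrite('pics/m1.png',np.hstack([A,B]))"
```

```text
t 7.6 p [0.611  0.0016 0.1417] psi -13.0 F [-0.1  0.2 -0.3] T [0.08 0.08 0.03] w 0.0004 g 0.0 q [-0.18  0.61  1.54  0.    0.99  1.62]
[ 0.8943125  -5.74508086 51.67791584]
```

View pics/m1.png

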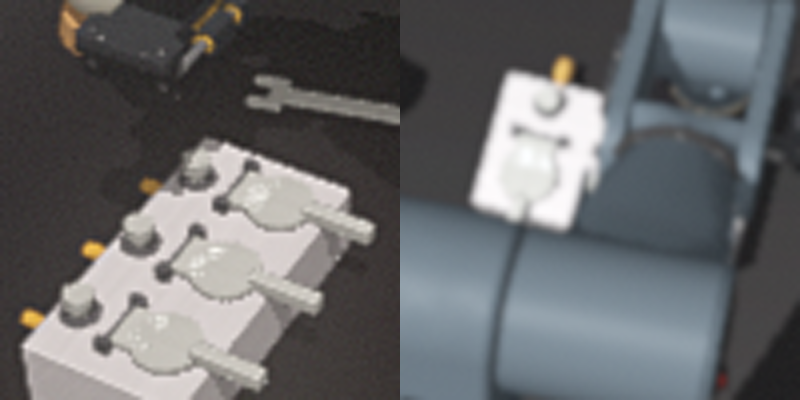

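```bash
python3 - <<'E'
from h import *
from scipy.optimize import least_squares
C={n:arm.read_camera(n) for n in("side","top")}
S=lambda u,v:(160+u/4,150+v/4)
T=lambda u,v:(100+u/2.5,110+v/2.5)
ys=(.08,0,-.08)
obs=[]
for y,a,b,c,d in zip(ys,[(78,290),(139,221),(198,153)],[(243,111),(294,124),(346,136)],[(262,372),(318,297),(370,228)],[(217,207),(268,219),(321,233)]):
    obs+=[("side",(.055,y,.08),S(*a)),("top",(.055,y,.08),T(*b)),("side",(-.096,y,.076),S(*c)),("top",(-.096,y,.073),T(*d))]
obs+=[("top",(.075,.125,.06),T(220,97)),("top",(.075,-.125,.06),T(379,133)),("side",(.075,-.125,.06),S(208,138)),("side",(-.055,-.125,.06),S(350,190)),("side",(.075,.125,.06),S(25,345))]
for sel in ("side","top","sidetop"):
    F=lambda p:np.concatenate([proj(C[n],M(p,X))-uv for n,X,uv in obs if n in sel])
    r=least_squares(F,[.572,.098,-.2],loss="soft_l1");print(sel,r.x.round(4),np.degrees(r.x[2]),M(r.x,L["bolt3_top"]))
print(F(r.x).reshape(-1,2).round(1).tolist())
for k in L:print(k,M(r.x,L[k]).round(4))
E
```

```text
side [ 0.577   0.0984 -0.2409] -13.803391604083867 [0.61135077 0.00756646 0.08      ]
top [ 0.5785  0.0926 -0.2292] -13.129903097634145 [0.61393152 0.00216232 0.08      ]
sidetop [ 0.578   0.0952 -0.2366] -13.55374508626409 [0.61269044 0.00449452 0.08      ]
[[0.0, -0.4], [-0.6, -0.1], [0.3, -0.8], [-0.7, 0.1], [0.1, -0.6], [-0.4, -0.1], [0.4, -0.8], [-0.4, 0.6], [-0.4, 0.2], [-0.6, 0.4], [0.5, -1.0], [-0.9, 0.4], [-0.9, -1.1], [-1.0, 0.7], [-0.6, -1.9], [0.4, -1.4], [-1.1, -1.4]]
bolt1_top [0.6502 0.16   0.08  ]
cover1_grip [0.5189 0.1917 0.069 ]
bolt2_top [0.6314 0.0823 0.08  ]
cover2_grip [0.5002 0.1139 0.069 ]
bolt3_top [0.6127 0.0045 0.08  ]
cover3_grip [0.4815 0.0361 0.069 ]
manifold [0.578  0.0952 0.    ]
```

Call:
drive_tool:
  targets:
    - {"x": 1,"y": -3,"z": 30,"rx": 0,"ry": 0,"rz": 0.01,"gripper": 1}
    - {"x": 1,"y": -3,"z": 50,"rx": 0,"ry": 0,"rz": 0.01,"gripper": 1}
    - {"x": 1,"y": -3,"z": 58,"rx": 0,"ry": 0,"rz": 0.01,"gripper": 1}
    - {"x": 1,"y": -3,"z": 62,"rx": 0,"ry": 0,"rz": 0.01,"gripper": 1}
    - {"x": 1,"y": -3,"z": 65,"rx": 0,"ry": 0,"rz": 0.01,"gripper": 1}
    - {"x": 1,"y": -3,"z": 65,"rx": 0,"ry": 0,"rz": 0.01,"gripper": 1}

```text
time_s: 8.2
ee_pos: [0.6121, 0.0038, 0.0799]
ee_rot: [0.993, -0.119, -0.001, 0.0]
force: [-5.4, 0.1, 8.4]
gripper_width: 0.0001
grasp_force: 4.1
```

Call:
drive_tool:
  targets:
    - {"x": 0,"y": 0,"z": 2,"rx": 0,"ry": 0,"rz": 0,"gripper": 1}
    - {"x": 0,"y": 0,"z": 3,"rx": 0,"ry": 0,"rz": 0,"gripper": 1}
    - {"x": 0,"y": 0,"z": 3,"rx": 0,"ry": 0,"rz": 0,"gripper": 1}

```text
time_s: 8.45
ee_pos: [0.6122, 0.0039, 0.0797]
ee_rot: [0.993, -0.119, -0.001, 0.0]
force: [-9.2, 1.8, 22.9]
gripper_width: 0.0005
grasp_force: 11.4
```

Call:
drive_tool:
  targets:
    - {"x": 0,"y": 0,"z": -28,"rx": 0,"ry": 0,"rz": 0,"gripper": 1}
    - {"x": 0,"y": -40,"z": -28,"rx": 0,"ry": 0,"rz": 0,"gripper": 1}
    - {"x": 0,"y": -80,"z": -28,"rx": 0,"ry": 0,"rz": 0,"gripper": 1}
    - {"x": 0,"y": -80,"z": -28,"rx": 0,"ry": 0,"rz": 0,"gripper": 1}
    - {"x": 0,"y": -80,"z": -12,"rx": 0,"ry": 0,"rz": 0,"gripper": 1}
    - {"x": 0,"y": -80,"z": -5,"rx": 0,"ry": 0,"rz": 0,"gripper": 1}
    - {"x": 0,"y": -80,"z": -1,"rx": 0,"ry": 0,"rz": 0,"gripper": 1}
    - {"x": 0,"y": -80,"z": -1,"rx": 0,"ry": 0,"rz": 0,"gripper": 1}

```text
time_s: 9.12
ee_pos: [0.6329, 0.0823, 0.0797]
ee_rot: [0.993, -0.12, 0.001, -0.001]
force: [-3.8, 3.8, 18.4]
gripper_width: 0.0004
grasp_force: 8.9
```

Call:
drive_tool:
  targets:
    - {"x": 0,"y": 0,"z": -28,"rx": 0,"ry": 0,"rz": 0,"gripper": 1}
    - {"x": 0,"y": -40,"z": -28,"rx": 0,"ry": 0,"rz": 0,"gripper": 1}
    - {"x": 0,"y": -80,"z": -28,"rx": 0,"ry": 0,"rz": 0,"gripper": 1}
    - {"x": 0,"y": -80,"z": -28,"rx": 0,"ry": 0,"rz": 0,"gripper": 1}
    - {"x": 0,"y": -80,"z": -12,"rx": 0,"ry": 0,"rz": 0,"gripper": 1}
    - {"x": 0,"y": -80,"z": -5,"rx": 0,"ry": 0,"rz": 0,"gripper": 1}
    - {"x": 0,"y": -80,"z": -1,"rx": 0,"ry": 0,"rz": 0,"gripper": 1}
    - {"x": 0,"y": -80,"z": -1,"rx": 0,"ry": 0,"rz": 0,"gripper": 1}

```text
time_s: 9.78
ee_pos: [0.6507, 0.1587, 0.0759]
ee_rot: [0.993, -0.12, -0.001, 0.0]
force: [0.2, 0.8, -0.6]
gripper_width: 0.0004
grasp_force: 0.0
```

Sinking; push it to its stop.

Call:
drive_tool:
  targets:
    - {"x": 0,"y": 0,"z": 3,"rx": 0,"ry": 0,"rz": 0,"gripper": 1}
    - {"x": 0,"y": 0,"z": 5,"rx": 0,"ry": 0,"rz": 0,"gripper": 1}
    - {"x": 0,"y": 0,"z": 7,"rx": 0,"ry": 0,"rz": 0,"gripper": 1}
    - {"x": 0,"y": 0,"z": 7,"rx": 0,"ry": 0,"rz": 0,"gripper": 1}

```text
time_s: 10.12
ee_pos: [0.6514, 0.1585, 0.0723]
ee_rot: [0.993, -0.119, 0.0, 0.0]
force: [-3.3, -1.3, 11.9]
gripper_width: 0.0006
grasp_force: 5.7
```

```bash
python3 -c "
from h import *
wrist();print(rel((.519,.192,.15)))"
```

```text
t 10.1167 p [0.6514 0.1585 0.0723] psi -13.7 F [-3.3 -1.3 11.9] T [-0.11  0.68 -0.04] w 0.0006 g 5.7 q [ 0.07  0.77  1.42 -0.    0.95  1.88]
[-136.53989827   -1.05091493  -77.73002982]
```

Call:
drive_tool:
  targets:
    - {"x": 0,"y": 0,"z": -50,"rx": 0,"ry": 0,"rz": 0,"gripper": 1}
    - {"x": 0,"y": 0,"z": -80,"rx": 0,"ry": 0,"rz": 0,"gripper": 0.43}
    - {"x": -169,"y": -1,"z": -80,"rx": 0,"ry": 0.7,"rz": 0,"gripper": 0.43}
    - {"x": -169,"y": -1,"z": -80,"rx": 0,"ry": 0.7,"rz": 0,"gripper": 0.43}
    - {"x": -169,"y": -1,"z": -80,"rx": 0,"ry": 0.7,"rz": 0,"gripper": 0.43}
    - {"x": -169,"y": -1,"z": -80,"rx": 0,"ry": 0.7,"rz": 0,"gripper": 0.43}
    - {"x": -169,"y": -1,"z": -80,"rx": 0,"ry": 0.7,"rz": 0,"gripper": 0.43}
    - {"x": -169,"y": -1,"z": -80,"rx": 0,"ry": 0.7,"rz": 0,"gripper": 0.43}

```text
time_s: 10.78
ee_pos: [0.5027, 0.1926, 0.1647]
ee_rot: [0.963, -0.116, 0.24, 0.039]
force: [1.1, -0.4, 0.4]
gripper_width: 0.0393
grasp_force: 0.0
```

```bash
cat >> h.py <<'E'
P=[.578,.0952,-.2366]
def goal(a,tilt,back=0): # cover angle a, tool tilt (rad); TCP world
    g=np.array([.02-.1*np.cos(a)+.003*np.sin(a)*0,.08,.066]); g=g+np.array([0,0,.1*np.sin(a)])+.003*np.array([np.sin(a),0,np.cos(a)])
    g=g+(.019-back)*np.array([np.sin(tilt),0,-np.cos(tilt)])
    return M(P,g)
E
python3 -c "
from h import *
arm.read_camera('side');c=arm.read_camera('side')
wrist();R=Ro.from_quat(arm.observe()['ee_rot']).as_matrix();print(R.round(3))
Rm=Ro.from_euler('z',P[2]).as_matrix();print('tilt',np.degrees(np.arctan2((Rm.T@R[:,2])[0],-R[2,2])),'yin man',(Rm.T@R).round(3))
print(rel(goal(0,.7,.06)),rel(goal(0,.7)),goal(0,.7))
cv2.imwrite('pics/c1.png',cv2.resize(c['img'][140:280,140:300],(800,600*7//6*6//7),interpolation=cv2.INTER_CUBIC))"
```

```text
t 10.8833 p [0.5001 0.1929 0.1654] psi -13.2 F [-0.7 -0.1 -0.8] T [0.12 0.34 0.04] w 0.0456 g 0.0 q [ 0.31  0.44  2.   -0.76  0.39  2.78]
[[ 0.86  -0.239  0.452]
 [-0.201 -0.971 -0.131]
 [ 0.47   0.021 -0.883]]
tilt 28.019725554012364 yin man [[ 0.883 -0.005  0.47 ]
 [ 0.006 -1.    -0.021]
 [ 0.47   0.021 -0.883]]
[-37.4423739   -4.63546072  53.6680072 ] [-24.87145416  -5.81103809 112.32454984] [0.53087979 0.18885407 0.054468  ]
```

View pics/c1.png

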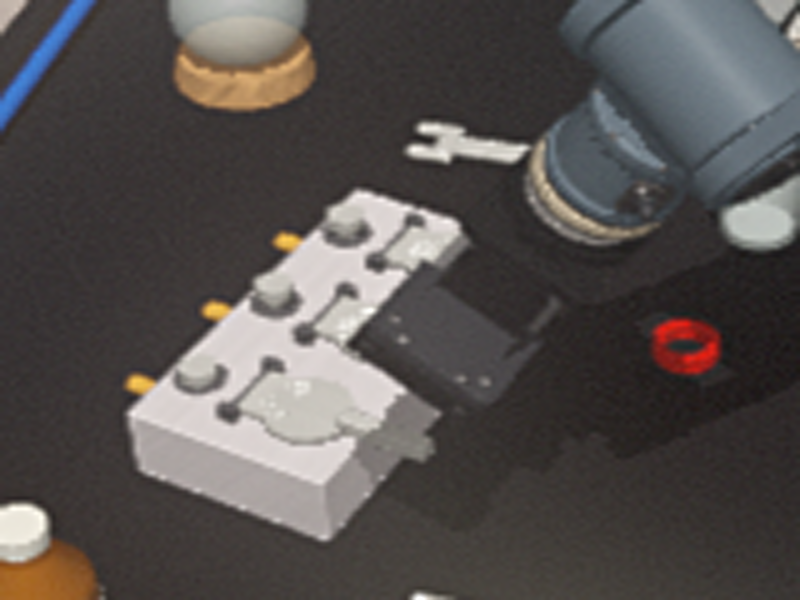

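Call:
drive_tool:
  targets:
    - {"x": 0,"y": 0,"z": 0,"rx": 0,"ry": 0,"rz": -1.0,"gripper": 0.43}
    - {"x": 0,"y": 0,"z": 0,"rx": 0,"ry": 0,"rz": -1.0,"gripper": 0.43}
    - {"x": 0,"y": 0,"z": 0,"rx": 0,"ry": 0,"rz": -1.0,"gripper": 0.43}
    - {"x": 0,"y": 0,"z": 0,"rx": 0,"ry": 0,"rz": -1.0,"gripper": 0.43}
    - {"x": 0,"y": 0,"z": 0,"rx": 0,"ry": 0,"rz": -1.0,"gripper": 0.43}
    - {"x": 0,"y": 0,"z": 0,"rx": 0,"ry": 0,"rz": -1.0,"gripper": 0.43}
    - {"x": 0,"y": 0,"z": 0,"rx": 0,"ry": 0,"rz": -1.0,"gripper": 0.43}
    - {"x": 0,"y": 0,"z": 0,"rx": 0,"ry": 0,"rz": -1.0,"gripper": 0.43}

```text
time_s: 11.55
ee_pos: [0.5066, 0.1924, 0.1657]
ee_rot: [0.9, 0.362, 0.192, 0.15]
force: [-0.4, -0.2, -0.0]
gripper_width: 0.0494
grasp_force: 0.0
```

Call:
drive_tool:
  targets:
    - {"x": 0,"y": 0,"z": 0,"rx": 0,"ry": 0,"rz": -1.0,"gripper": 0.43}
    - {"x": 0,"y": 0,"z": 0,"rx": 0,"ry": 0,"rz": -1.0,"gripper": 0.43}
    - {"x": 0,"y": 0,"z": 0,"rx": 0,"ry": 0,"rz": -1.0,"gripper": 0.43}
    - {"x": 0,"y": 0,"z": 0,"rx": 0,"ry": 0,"rz": -1.0,"gripper": 0.43}
    - {"x": 0,"y": 0,"z": 0,"rx": 0,"ry": 0,"rz": -1.0,"gripper": 0.43}
    - {"x": 0,"y": 0,"z": 0,"rx": 0,"ry": 0,"rz": -1.0,"gripper": 0.43}
    - {"x": 0,"y": 0,"z": 0,"rx": 0,"ry": 0,"rz": -1.0,"gripper": 0.43}
    - {"x": 0,"y": 0,"z": 0,"rx": 0,"ry": 0,"rz": -1.0,"gripper": 0.43}

```text
time_s: 12.22
ee_pos: [0.5066, 0.1924, 0.1657]
ee_rot: [0.616, 0.749, 0.097, 0.224]
force: [-1.0, 0.2, -0.2]
gripper_width: 0.0497
grasp_force: 0.0
```

Call:
drive_tool:
  targets:
    - {"x": 0,"y": 0,"z": 0,"rx": 0,"ry": 0,"rz": -1.14,"gripper": 0.43}
    - {"x": 0,"y": 0,"z": 0,"rx": 0,"ry": 0,"rz": -1.14,"gripper": 0.43}
    - {"x": 0,"y": 0,"z": 0,"rx": 0,"ry": 0,"rz": -1.14,"gripper": 0.43}
    - {"x": 0,"y": 0,"z": 0,"rx": 0,"ry": 0,"rz": -1.14,"gripper": 0.43}
    - {"x": 0,"y": 0,"z": 0,"rx": 0,"ry": 0,"rz": -1.14,"gripper": 0.43}
    - {"x": 0,"y": 0,"z": 0,"rx": 0,"ry": 0,"rz": -1.14,"gripper": 0.43}
    - {"x": 0,"y": 0,"z": 0,"rx": 0,"ry": 0,"rz": -1.14,"gripper": 0.43}
    - {"x": 0,"y": 0,"z": 0,"rx": 0,"ry": 0,"rz": -1.14,"gripper": 0.43}

```text
time_s: 12.88
ee_pos: [0.5066, 0.1924, 0.1657]
ee_rot: [0.182, 0.953, -0.022, 0.243]
force: [1.0, 0.3, 0.1]
gripper_width: 0.0493
grasp_force: 0.0
```

```bash
cat >> h.py <<'E'
def plan(a,tilt,back=0):
    # needed shift (mm) and rotvec in current tool axes; tool y along +manifold y, x along -manifold x at tilt 0
    R=Ro.from_quat(arm.observe()["ee_rot"])
    W=Ro.from_euler("z",P[2])*Ro.from_matrix(np.array([[-np.cos(tilt),0,np.sin(tilt)],[0,1,0],[-np.sin(tilt),0,-np.cos(tilt)]]))
    return rel(goal(a,tilt,back)).round(1),(R.inv()*W).as_rotvec().round(3)
E
python3 -c "
from h import *
wrist();print(plan(0,.35,.05))"
```

```text
t 12.8833 p [0.5066 0.1924 0.1657] psi 157.6 F [1.  0.3 0.1] T [ 0.18  0.14 -0.  ] w 0.0493 g 0.0 q [ 0.31  0.44  1.99 -0.75  0.39 -0.23]
(array([30.7, -0.7, 60.3]), array([-0.011,  0.143, -0.137]))
```

Call:
drive_tool:
  targets:
    - {"x": 30.7,"y": -0.7,"z": 30,"rx": -0.01,"ry": 0.143,"rz": -0.137,"gripper": 0.43}
    - {"x": 30.7,"y": -0.7,"z": 60,"rx": -0.01,"ry": 0.143,"rz": -0.137,"gripper": 0.43}
    - {"x": 30.7,"y": -0.7,"z": 60,"rx": -0.01,"ry": 0.143,"rz": -0.137,"gripper": 0.43}
    - {"x": 30.7,"y": -0.7,"z": 60,"rx": -0.01,"ry": 0.143,"rz": -0.137,"gripper": 0.43}

```text
time_s: 13.22
ee_pos: [0.5093, 0.1936, 0.0965]
ee_rot: [0.12, 0.978, -0.02, 0.172]
force: [-0.0, -0.2, 0.7]
gripper_width: 0.0497
grasp_force: 0.0
```

```bash
python3 -c "
from h import *
c=arm.read_camera('side')
wrist();print(plan(0,.35,.05),plan(0,.35,0))
print(proj(c,arm.observe()['ee_pos']))
cv2.imwrite('pics/c2.png',cv2.resize(c['img'][180:280,170:300],(780,600),interpolation=cv2.INTER_CUBIC))"
```

```text
t 13.2667 p [0.5085 0.1939 0.0974] psi 166.0 F [ 0.1 -0.1  0.2] T [0.11 0.05 0.02] w 0.0495 g 0.0 q [ 0.25  0.57  1.96 -0.5   0.34 -0.63]
(array([-0.3,  0.4, -0.7]), array([-0.001, -0.001, -0.007])) (array([-0.3,  0.4, 49.3]), array([-0.001, -0.001, -0.007]))
[223.94566234 236.18448632]
```

View pics/c2.png

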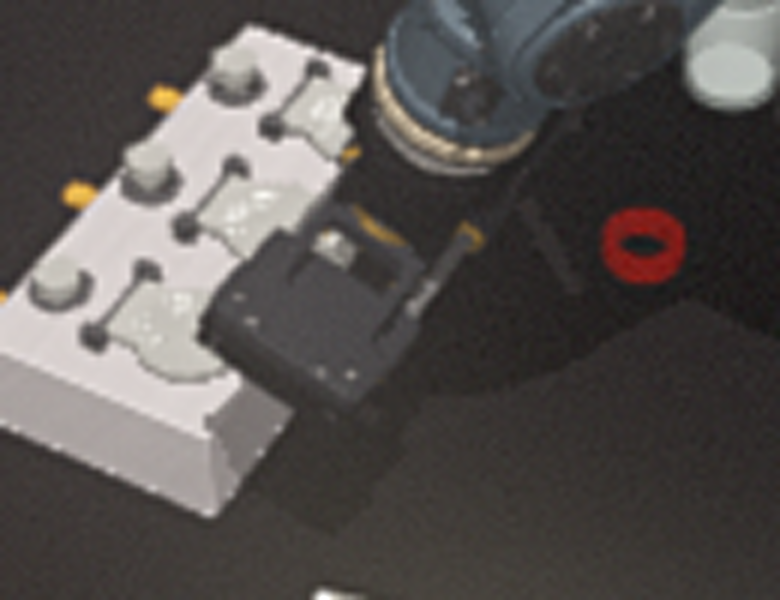

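Call:
drive_tool:
  targets:
    - {"x": 0,"y": 0,"z": 15,"rx": 0,"ry": 0,"rz": 0,"gripper": 0.43}
    - {"x": 0,"y": 0,"z": 30,"rx": 0,"ry": 0,"rz": 0,"gripper": 0.43}
    - {"x": 0,"y": 0,"z": 42,"rx": 0,"ry": 0,"rz": 0,"gripper": 0.43}
    - {"x": 0,"y": 0,"z": 49,"rx": 0,"ry": 0,"rz": 0,"gripper": 0.43}
    - {"x": 0,"y": 0,"z": 49,"rx": 0,"ry": 0,"rz": 0,"gripper": 0.6}
    - {"x": 0,"y": 0,"z": 49,"rx": 0,"ry": 0,"rz": 0,"gripper": 0.75}

```text
time_s: 13.77
ee_pos: [0.5233, 0.1908, 0.0525]
ee_rot: [0.119, 0.978, -0.02, 0.173]
force: [1.4, -0.6, 0.0]
gripper_width: 0.0427
grasp_force: 0.0
```

Call:
drive_tool:
  targets:
    - {"x": 0,"y": 0,"z": 0,"rx": 0,"ry": 0,"rz": 0,"gripper": 0.8}
    - {"x": 0,"y": 0,"z": 0,"rx": 0,"ry": 0,"rz": 0,"gripper": 0.9}
    - {"x": 0,"y": 0,"z": 0,"rx": 0,"ry": 0,"rz": 0,"gripper": 0.9}

```text
time_s: 14.02
ee_pos: [0.5232, 0.191, 0.0529]
ee_rot: [0.119, 0.978, -0.02, 0.173]
force: [-0.6, -0.2, 0.9]
gripper_width: 0.024
grasp_force: 0.0
```

```bash
python3 -c "
from h import *
wrist();print(plan(0,.35))"
```

```text
t 14.0167 p [0.5232 0.191  0.0529] psi 166.1 F [-0.6 -0.2  0.9] T [0.11 0.05 0.02] w 0.024 g 0.0 q [ 0.24  0.67  1.95 -0.66  0.26 -0.48]
(array([-1.5, -0.2,  2.4]), array([ 0.   ,  0.001, -0.005]))
```

Call:
drive_tool:
  targets:
    - {"x": 0,"y": 0,"z": 0,"rx": 0,"ry": 0,"rz": 0,"gripper": 0.9}
    - {"x": 0,"y": 0,"z": 0,"rx": 0,"ry": 0,"rz": 0,"gripper": 0.9}
    - {"x": 0,"y": 0,"z": 0,"rx": 0,"ry": 0,"rz": 0,"gripper": 0.9}

```text
time_s: 14.27
ee_pos: [0.5239, 0.1936, 0.0527]
ee_rot: [0.118, 0.977, -0.017, 0.175]
force: [-0.9, 8.3, 0.6]
gripper_width: 0.0114
grasp_force: 30.0
```

Call:
drive_tool:
  targets:
    - {"x": 0,"y": 2,"z": 0,"rx": 0,"ry": 0,"rz": 0,"gripper": 1}
    - {"x": 0,"y": 3,"z": 0,"rx": 0,"ry": 0,"rz": 0,"gripper": 1}
    - {"x": 0,"y": 3,"z": 0,"rx": 0,"ry": 0,"rz": 0,"gripper": 1}

```text
time_s: 14.52
ee_pos: [0.5238, 0.1938, 0.0525]
ee_rot: [0.118, 0.978, -0.02, 0.173]
force: [-1.1, 1.2, 4.3]
gripper_width: 0.0115
grasp_force: 30.0
```

```bash
python3 - <<'E'
from h import *
wrist()
# rigid swing about hinge, relative to current tool frame, starting from the present pose
s=arm.observe();R=Ro.from_quat(s["ee_rot"]);p=np.array(s["ee_pos"])
h=M(P,(.02,.08,.066));ax=M([0,0,P[2]],(0,1,0))
for d in range(6,61,6):
    Q=Ro.from_rotvec(ax*np.radians(d)); n=h+Q.apply(p-h)
    print(d,(R.inv().apply(n-p)*1000).round(1),(R.inv()*Q*R).as_rotvec().round(3),n.round(3))
E
```

```text
t 14.5167 p [0.5238 0.1938 0.0525] psi 166.2 F [-1.1  1.2  4.3] T [ 0.18 -0.06  0.09] w 0.0115 g 30.0 q [ 0.24  0.67  1.95 -0.65  0.26 -0.48]
6 [-2.6  0.  -9.8] [ 0.     0.105 -0.   ] [0.523 0.194 0.063]
12 [ -6.3   0.  -19.2] [ 0.001  0.209 -0.   ] [0.523 0.194 0.073]
18 [-10.9   0.  -28.2] [ 0.001  0.314 -0.   ] [0.524 0.194 0.083]
24 [-16.4   0.1 -36.7] [ 0.002  0.419 -0.   ] [0.527 0.193 0.093]
30 [-22.8   0.1 -44.6] [ 0.002  0.524 -0.   ] [0.53  0.192 0.102]
36 [-29.9   0.1 -51.7] [ 0.003  0.628 -0.   ] [0.534 0.191 0.111]
42 [-37.8   0.2 -58.1] [ 0.003  0.733 -0.   ] [0.539 0.19  0.12 ]
48 [-46.3   0.2 -63.6] [ 0.004  0.838 -0.   ] [0.545 0.189 0.128]
54 [-55.3   0.2 -68.2] [ 0.004  0.942 -0.   ] [0.552 0.187 0.136]
60 [-64.8   0.3 -71.8] [ 0.005  1.047 -0.   ] [0.559 0.185 0.142]
```

Call:
drive_tool:
  targets:
    - {"x": -2.6,"y": 0,"z": -9.8,"rx": 0,"ry": 0.105,"rz": 0,"gripper": 1}
    - {"x": -6.3,"y": 0,"z": -19.2,"rx": 0,"ry": 0.209,"rz": 0,"gripper": 1}
    - {"x": -10.9,"y": 0,"z": -28.2,"rx": 0,"ry": 0.314,"rz": 0,"gripper": 1}
    - {"x": -16.4,"y": 0.1,"z": -36.7,"rx": 0,"ry": 0.419,"rz": 0,"gripper": 1}
    - {"x": -16.4,"y": 0.1,"z": -36.7,"rx": 0,"ry": 0.419,"rz": 0,"gripper": 1}

```text
time_s: 14.93
ee_pos: [0.5267, 0.1932, 0.0949]
ee_rot: [0.119, 0.992, 0.006, -0.037]
force: [-3.6, -3.2, 3.3]
gripper_width: 0.0113
grasp_force: 30.0
```

```bash
python3 - <<'E'
from h import *
wrist()
s=arm.observe();R=Ro.from_quat(s["ee_rot"]);p=np.array(s["ee_pos"])
h=M(P,(.02,.08,.066));ax=M([0,0,P[2]],(0,1,0))
Rm=Ro.from_euler('z',P[2]).as_matrix();z=Rm.T@R.as_matrix()[:,2];print("tilt",np.degrees(np.arctan2(z[0],-z[2])))
for d in range(6,43,6):
    Q=Ro.from_rotvec(ax*np.radians(d)); n=h+Q.apply(p-h)
    print(d,(R.inv().apply(n-p)*1000).round(1),(R.inv()*Q*R).as_rotvec().round(3),n.round(3))
E
```

```text
t 14.9333 p [0.5267 0.1932 0.0949] psi 166.3 F [-3.6 -3.2  3.3] T [-0.53  0.07  0.03] w 0.0113 g 30.0 q [ 0.14  0.64  1.66  0.04  0.91 -1.22]
tilt -4.25375780747638
6 [-2.8  0.  -9.8] [0.    0.105 0.   ] [0.53  0.192 0.104]
12 [ -6.6   0.1 -19.2] [0.001 0.209 0.001] [0.535 0.191 0.114]
18 [-11.4   0.1 -28.2] [0.001 0.314 0.001] [0.54  0.19  0.122]
24 [-17.1   0.2 -36.6] [0.001 0.419 0.001] [0.546 0.189 0.13 ]
30 [-23.7   0.2 -44.4] [0.001 0.524 0.002] [0.553 0.187 0.137]
36 [-31.    0.2 -51.5] [0.002 0.628 0.002] [0.56  0.185 0.144]
42 [-39.    0.3 -57.7] [0.002 0.733 0.002] [0.569 0.183 0.15 ]
```

Tracking well, low force; on to about 60°.

Call:
drive_tool:
  targets:
    - {"x": -2.8,"y": 0,"z": -9.8,"rx": 0,"ry": 0.105,"rz": 0,"gripper": 1}
    - {"x": -6.6,"y": 0,"z": -19.2,"rx": 0,"ry": 0.209,"rz": 0,"gripper": 1}
    - {"x": -11.4,"y": 0,"z": -28.2,"rx": 0,"ry": 0.314,"rz": 0,"gripper": 1}
    - {"x": -17.1,"y": 0,"z": -36.6,"rx": 0,"ry": 0.419,"rz": 0,"gripper": 1}
    - {"x": -23.7,"y": 0,"z": -44.4,"rx": 0,"ry": 0.524,"rz": 0,"gripper": 1}
    - {"x": -31,"y": 0,"z": -51.5,"rx": 0,"ry": 0.628,"rz": 0,"gripper": 1}
    - {"x": -31,"y": 0,"z": -51.5,"rx": 0,"ry": 0.628,"rz": 0,"gripper": 1}
    - {"x": -31,"y": 0,"z": -51.5,"rx": 0,"ry": 0.628,"rz": 0,"gripper": 1}

```text
time_s: 15.6
ee_pos: [0.5592, 0.1853, 0.1427]
ee_rot: [0.113, 0.932, 0.043, -0.343]
force: [-2.4, 1.4, 8.7]
gripper_width: 0.0118
grasp_force: 30.0
```

```bash
python3 -c "
from h import *
c=arm.read_camera('side')
wrist()
cv2.imwrite('pics/c3.png',cv2.resize(c['img'][100:280,130:340],(700,600),interpolation=cv2.INTER_CUBIC))"
```

```text
t 15.65 p [0.5592 0.1853 0.1427] psi 166.3 F [-2.2  0.6  8.3] T [ 0.33  0.23 -0.14] w 0.012 g 30.0 q [ 0.03  0.88  1.14  0.18  1.8  -1.32]
```

View pics/c3.png

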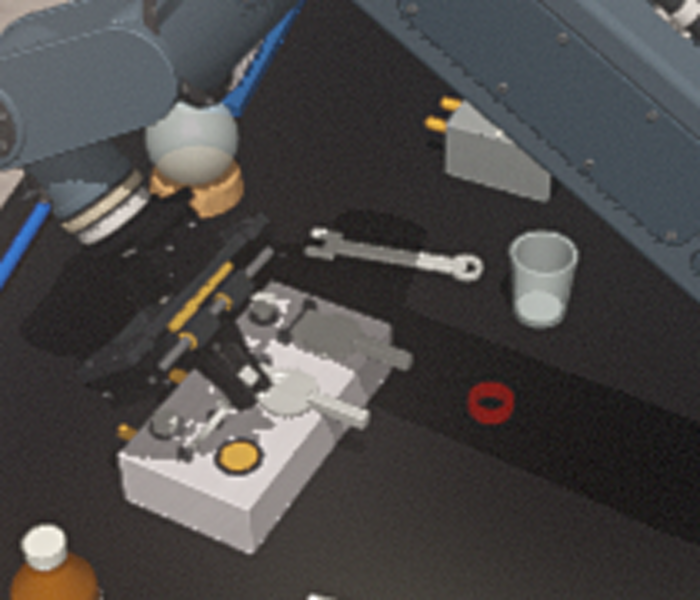

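The cover of station 1 is up: its orange seal is exposed at about (238, 456) in the crop. Covers 2 and 3 are shut, and the grip holds at 30 N.

```bash
python3 -c "
from h import *
print(arm.job_done())"
```

```text
the job is handed in; nothing more can be done
None
```

The vacuum knob is turned clockwise to its end stop, bolt 1 proved to be the loose one (it sank about 8 mm; bolts 2 and 3 held firm), and cover 1 is held up at about 60° with covers 2 and 3 shut; the job is handed in, but no verdict came back.

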